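# Put the scope handle on charge in the well of its size

### The arm

A 6-joint arm with a two-finger parallel gripper is mounted at the origin on the work surface. World frame = base frame: x ahead of the robot, y to its left, z up, the work surface at z = 0. Lengths are in m, angles in rad, forces in N, time in s.
With the tool pointing down it reaches from about 0.35 to 0.85 m from the base axis. Payload 8.1 kg.
Tool frame: the origin (TCP) lies midway between the tips of the shut fingers; the grasp point (between the pads) lies robot.grip_depth behind it (robot.grip_depth is the distance from the TCP to the grasp point, in m); z points along the fingers, y is the line along which they close (so a half turn about z gives the same grasp; the last joint's range is limited). The gripper opens to 93 mm and grips with 3 to 60 N. Pads are 15 mm wide; open, the fingers measure 128 mm over their backs; the gripper's body (75 mm by 188 mm) begins 65 mm behind the grasp point.
Start: joints at [-1.29, 0.13, 1.488, -0, 1.523, -0.085], TCP at [0.215, -0.56, 0.219] pointing down, gripper open.
Joint ranges: [-2.96, 2.96], [-0.89, 2.26], [0.02, 2.5], [-1.34, 4.48], [0, 2.73], [-2.66, 2.66]. Speed limits (rad/s): [2.39, 2.39, 2.79, 3.14, 3.14, 3.14].

### API

Orientations are given as a rotation vector (axis times angle).
In Python, from plant import robot gives the robot as it stands.
- The arm moves only by the tool carry_out, never from a script. Its argument "rows" is a list of rows, each a list of 6 numbers: the shift along the tool's x, y, z in m, then the turn, a rotation vector about the tool's x, y, z in degrees. A call has 1 to 12 rows; each row is the pose to reach, as a shift and turn from the pose commanded when the call began, along the tool's axes at that moment; what a row does not reach only later rows make up. A row lasts 1/8 s, in which the tool goes at most 62.5 mm and 10.7 degrees, less where a joint would pass 70% of its speed; a pose out of reach is approached as far as the arm can. A call with a gripper value outside its range is refused whole. "jaw" is the closure in counts, from 0 (fully open) to 255 (shut), set as the call begins (left out, the last holds). The fingers move at their own pace and stop on an object; "force" is the grip in N (left out, the last holds). Time passes only in rows, so rows that repeat a pose let the fingers close. It gives the time, the measured TCP pose, the force, the opening and the grip force at its end, in the units of the state.
- robot.read_state(): the state, without advancing time (a new reading comes with each control period).
- robot.read_camera(name): name is "side" or "top" or "wrist"; returns the picture (420x560x3 uint8, red, green, blue); there is no depth.
- robot.camera_model(name): a dict with "fx", "fy", "cx", "cy" (pixels), "R" (3x3) and "t" (3): a world point X has camera coordinates R X + t; the wrist camera has in their place "mount" (4x4, takes a point from camera to tool coordinates, whose origin is the TCP and whose axes are the flange's). Camera axes: x right, y down, z forward; pixel columns grow to the right and rows downward; lengths in m; the calibration is good to about 2 mm. A picture is of the moment at which its call begins: read the wrist's pose just before it. camera_model takes no time and is no camera call.
- robot.close_job(): hands the job in; it is judged then, once.
Trained networks look in the newest picture that a camera, given by its name, has taken for a name from the list of things; names that differ only in an ending like _2 or _b are one class to them, and where a whole thing is asked for, a point or a joint stands for the part that bears it (a point fixed in the world has none). Each returns a list of dicts, best first, with "conf" (0 to 1); they miss things now and then, are a little off and sometimes report something else, mostly with a low value. They report only what shows in the picture. A call takes as long as a camera call.
- robot.outline_of(camera, target): "pixels" (420x560 bool, what is visible of it) and "pixel" ([column, row] in pixels, amid what is visible of it).
The state is a dict: "t": time; "q": joint angles; "dq": joint speeds; "joint_torque": joint torques, N m; "tool_pos": TCP position; "orientation": TCP orientation; "force": force on the tool from outside, world axes, zero at the start; "wrist_torque": the same for the moment, N m; "opening": finger opening in m; "gripper_force": force on a finger pad.
Only numpy, scipy, OpenCV 4.12 (cv2) and the standard library are available. Lean on these libraries where they do the work, as an engineer would, in place of code of your own. Each camera call takes 0.05 s, during which the arm holds its last target. There are 200 camera calls.

### The job

Put the thicker of the two metal scope handles on charge: of the four sloping wells in the charging stand, use the one made for its diameter (a snug fit, not the looser one). Guide it in foot first, in the gripper rather than letting it drop, and press it down, past the drag of the contacts, until you feel the rigid stop at the bottom (how deep that is differs each time) without forcing it: press with no more than about 3 kg; then let go. Leave the thinner handle and the other things on the table where they are.

Things in the scene. Friction and masses are not known exactly. Their poses are not given: they have to be found in the camera images.
- handle_thick: the handle to charge: a steel cylinder, 32 mm diameter, 130 mm long, about 0.17 to 0.34 kg, dark grip rings on its lower half, 1.5 mm chamfer at the foot (contact end). It stands upright on its foot on the table. Origin: centre of the foot's face; z: along the handle to its top. Round, so its yaw does not matter
- handle_thin: a like handle, 27 mm diameter, 130 mm long, standing upright on the table; stays where it is. Origin: centre of its foot; the two handles' places may be swapped
- well_32: charging well for 32 mm handles: round bore of 33.6 mm with a sharp mouth, in a fixed white 56 x 56 mm block. Origin: mouth centre, on the sloping upper face, about 83 mm above the table. z: out along the bore, leaning 25 degrees from vertical to the stand's front (-x of the stand); y: along the row
- well_22: charging well for 22 mm handles: round bore of 23.6 mm with a sharp mouth, in a fixed white 56 x 56 mm block. Origin: mouth centre, on the sloping upper face, about 83 mm above the table. z: out along the bore, leaning 25 degrees from vertical to the stand's front (-x of the stand); y: along the row
- well_27: charging well for 27 mm handles: round bore of 28.6 mm with a sharp mouth, in a fixed white 56 x 56 mm block. Origin: mouth centre, on the sloping upper face, about 83 mm above the table. z: out along the bore, leaning 25 degrees from vertical to the stand's front (-x of the stand); y: along the row
- well_37: charging well for 37 mm handles: round bore of 38.6 mm with a sharp mouth, in a fixed white 56 x 56 mm block. Origin: mouth centre, on the sloping upper face, about 83 mm above the table. z: out along the bore, leaning 25 degrees from vertical to the stand's front (-x of the stand); y: along the row
- charger: fixed grey base plate, 125 x 260 x 10 mm; origin under its centre, x to the back, y along the row. Carries the four wells, 63 mm apart, in any order. In each bore two brass contact shoes, 26 mm below the mouth, drag with 7 N (plus 1 N per 10 mm/s) when pushed down and stay down. Below, 32 to 54 mm under the mouth, different each time, is a rigid rubber-faced stop, to be felt
- pill_bottle: bystander: amber jar with a white cap, 38 mm diameter, 72 mm high, loose on the table; origin under its centre
- tumbler: bystander: pink plastic cup, 76 mm across the rim, 105 mm high, loose; origin under its centre
- tray: bystander: pink open tray 110 x 170 x 45 mm, loose; origin under its centre

How it is judged:
By the outcome, as a careful person would: the job done as asked, in the order asked, and still so for the second after the job is handed in, with the robot touching nothing.
It also fails if it takes over 48 s, if anything falls off the work surface, if the arm or the gripper's body presses on something with over 40 N, if the wrist force passes 120 N, or if a joint passes its speed limit or range.

## Working session

There is one attempt and no reset: what is moved stays moved. The work goes in short steps, Python scripts to look and compute and a tool call to move; the robot and the scene stay as the last step left them, time stands still between calls to the robot, and variables do not carry over. Pictures are saved under pics/ and viewed, at most 10 in all, crops included, and the job is handed in when it is done.

Besides the shell and the picture viewer there is one more tool, called after "Emit:" by a JSON object that holds its "name" and its "arguments". carry_out: Moves the arm, as the interface text tells. Its arguments: {"type":"object","properties":{"rows":{"type":"array"},"jaw":{"type":"number"},"force":{"type":"number"}},"required":["rows"]}

```bash
mkdir -p pics; ls; cat > h.py <<'E'
import numpy as np, cv2
from plant import robot
from scipy.spatial.transform import Rotation as Ro
def snap(n,f):
    p=robot.read_camera(n); cv2.imwrite('pics/'+f,p[:,:,::-1]); return p
E
python3 - <<'E'
from h import *
print(robot.grip_depth, robot.read_state())
a=snap('side','a.png'); b=snap('top','b.png')
for c in ('side','top'):
    print(c,{k:np.round(v,4).tolist() for k,v in robot.camera_model(c).items()})
    for n in ('handle_thick','handle_thin','well_32','well_27','well_37','well_22','charger'):
        for d in robot.outline_of(c,n)[:2]:
            ys,xs=np.nonzero(d['pixels']); print(c,n,round(d['conf'],2),np.round(d['pixel']),xs.min(),xs.max(),ys.min(),ys.max(),len(xs))
print({k:np.round(v,4).tolist() for k,v in robot.camera_model('wrist').items()})
cv2.imwrite('pics/ab.png',np.hstack([a,b])[:,:,::-1])
E
```

```text
pics
0.0188 {'t': 0.0, 'q': array([-1.29039613e+00,  1.31136530e-01,  1.48926392e+00,  2.94410062e-06,
        1.52299837e+00, -8.53924102e-02]), 'dq': array([ 1.29513695e-03,  3.75305868e-06, -9.04153787e-04,  3.96224647e-04,
       -6.02109996e-04,  3.95805127e-04]), 'joint_torque': array([ 2.34003572e-03, -5.59849656e+01, -4.91754198e+01,  7.69777014e-02,
        3.57951131e-02, -1.03329269e-04]), 'tool_pos': array([ 0.21448374, -0.55975204,  0.2176106 ]), 'orientation': array([-3.08742631e+00, -5.71060404e-01,  2.71439523e-04]), 'force': array([-0.54968511, -0.20597169, -0.15670894]), 'wrist_torque': array([-0.03021945, -0.04606742,  0.0179438 ]), 'gripper_force': 0.0, 'opening': 0.09334819831774692}
side {'fx': 409.6048, 'fy': 409.6048, 'cx': 278.3388, 'cy': 209.3967, 'R': [[-0.9882, -0.1532, 0.0044], [-0.08, 0.4916, -0.8671], [0.1307, -0.8572, -0.4981]], 't': [0.5379, 0.1343, 1.1064]}
side handle_thick 0.73 [324. 188.] 318 329 167 206 405
side handle_thin 0.74 [308. 279.] 304 317 255 305 575
side well_32 0.63 [237. 236.] 220 253 219 253 718
side well_32 0.62 [266. 200.] 257 277
[... 711 characters left out ...]
 147
top handle_thin 0.64 [413. 167.] 378 444 142 188 2316
top well_32 0.84 [302. 176.] 288 309 166 191 435
top well_32 0.77 [256. 169.] 244 267 157 182 494
top well_27 0.84 [302. 176.] 288 309 166 191 435
top well_27 0.77 [256. 169.] 244 267 157 182 494
top well_37 0.84 [302. 176.] 288 309 166 191 435
top well_37 0.77 [256. 169.] 244 267 157 182 494
top well_22 0.84 [302. 176.] 288 309 166 191 435
top well_22 0.77 [256. 169.] 244 267 157 182 494
top charger 0.73 [284. 197.] 241 325 151 206 324
{'fx': 316.1335, 'fy': 316.1335, 'cx': 279.7575, 'cy': 206.5613, 'mount': [[-0.0001, -0.9549, -0.2968, 0.0828], [1.0, -0.0003, 0.0006, 0.0], [-0.0007, -0.2968, 0.9549, -0.1672], [0.0, 0.0, 0.0, 1.0]]}
```

View pics/a.png

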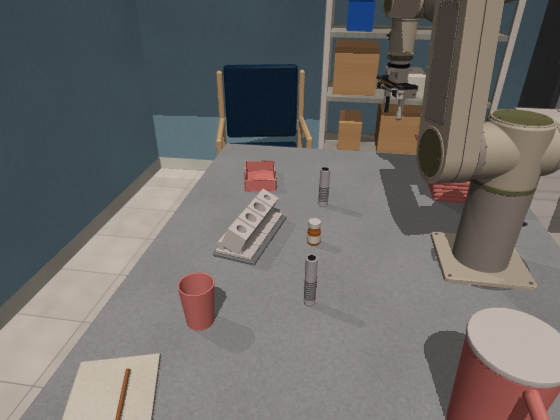

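View pics/b.png

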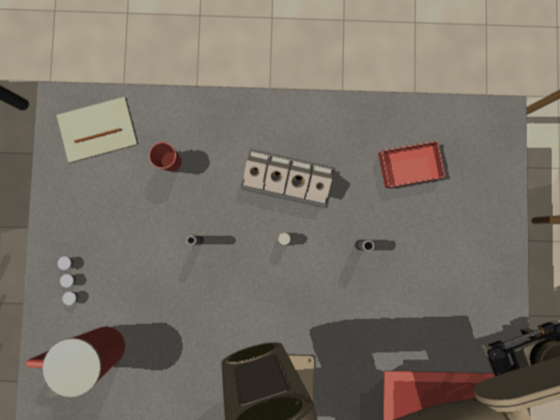

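The side view shows the two handles at about (324,188) and (310,280). The top view shows them at (367,245) and (193,240), with the wells in a row from (255,171) to (319,186). Next I'll measure diameters and bores.

```bash
cat >> h.py <<'E'
def ray(c,px,z,st=None):
    m=robot.camera_model(c); d=np.array([(px[0]-m['cx'])/m['fx'],(px[1]-m['cy'])/m['fy'],1])
    if c=='wrist':
        R0=Ro.from_rotvec(st['orientation']).as_matrix(); M=m['mount']
        o=R0@M[:3,3]+st['tool_pos']; d=R0@M[:3,:3]@d
    else:
        R=np.array(m['R']); o=-R.T@np.array(m['t']); d=R.T@d
    return o+d*(z-o[2])/d[2]
E
python3 - <<'E'
from h import *
a=cv2.imread('pics/a.png'); b=cv2.imread('pics/b.png')
for c in ('side',):
  m=robot.camera_model(c);R=np.array(m['R'])
  for n in ('handle_thick','handle_thin'):
    d=robot.outline_of(c,n)[0]; P=d['pixels']; ys,xs=np.nonzero(P)
    bx=xs[ys>ys.max()-4].mean(); X=ray(c,(bx,ys.max()-2),0.0)
    Z=(R@(X+[0,0,.065])+m['t'])[2]; w=np.median(P.sum(1)[P.sum(1)>3])
    print(n,X.round(3),'w',w,'diam mm',w*Z/m['fx']*1e3, d['conf'])
for px in [(193,239),(367,245)]: print(px, ray('top',px,.13).round(3))
for px in [(255,171),(277,176),(298,181),(319,186)]: print(px, ray('top',px,.083).round(3))
c1=cv2.resize(b[140:215,235:345],None,fx=5,fy=5,interpolation=cv2.INTER_CUBIC)
c2=cv2.resize(np.hstack([b[228:258,180:215],b[228:258,352:387]]),None,fx=7,fy=7,interpolation=cv2.INTER_CUBIC)
o=np.zeros((590,560,3),np.uint8); o[:375,:550]=c1; o[377:587,:490]=c2
cv2.imwrite('pics/c.png',o)
E
```

```text
handle_thick [ 0.432 -0.24   0.   ] w 11.0 diam mm 35.872927157713555 0.73
handle_thin [0.433 0.242 0.   ] w 12.0 diam mm 27.05416020489568 0.74
(193, 239) [0.438 0.233 0.13 ]
(367, 245) [ 0.435 -0.236  0.13 ]
(255, 171) [0.634 0.075 0.083]
(277, 176) [0.622 0.013 0.083]
(298, 181) [ 0.609 -0.047  0.083]
(319, 186) [ 0.597 -0.107  0.083]
```

View pics/c.png

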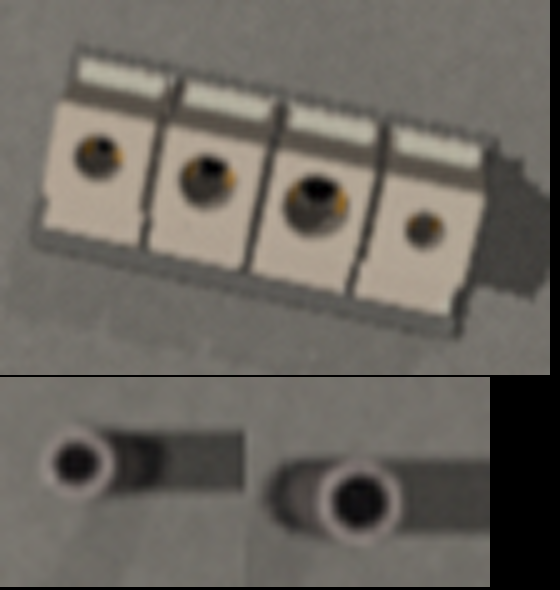

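The thick handle is the one at y≈-0.236, shown bottom right in the crop. Bore sizes from left to right are 27, 32, 37 and 22, so the target is the second well, around (277,176).

Emit:
{"name": "carry_out", "arguments": {"rows": [[0.05,-0.035,0,0,0,5],[0.1,-0.07,0,0,0,10],[0.15,-0.105,0,0,0,16],[0.2,-0.14,0,0,0,21],[0.25,-0.175,0,0,0,26],[0.3,-0.21,0,0,0,31],[0.32,-0.222,0,0,0,32.5],[0.32,-0.222,0,0,0,32.5],[0.32,-0.222,0,0,0,32.5],[0.32,-0.222,0,0,0,32.5]], "jaw": 0, "force": 25}}

```text
t: 2.15
tool_pos: [0.4335, -0.2395, 0.2186]
orientation: [3.125, -0.318, -0.0]
force: [-0.4, -0.8, 1.1]
opening: 0.0929
gripper_force: 0.0
```

```bash
python3 - <<'E'
from h import *
s=robot.read_state(); p=snap('wrist','d.png')
print(s['t'],s['tool_pos'],Ro.from_rotvec(s['orientation']).as_matrix().round(3))
for n in ('handle_thick','well_32'):
  for d in robot.outline_of('wrist',n)[:4]:
    ys,xs=np.nonzero(d['pixels']); print(n,round(d['conf'],2),np.round(d['pixel']),xs.min(),xs.max(),ys.min(),ys.max())
E
```

```text
2.15 [ 0.43347358 -0.23951181  0.21863115] [[ 0.98  -0.201 -0.   ]
 [-0.201 -0.98  -0.   ]
 [-0.     0.    -1.   ]]
handle_thick 0.63 [281. 198.] 261 297 166 227
well_32 0.69 [28. 43.] 0 72 0 79
well_32 0.56 [103.  38.] 46 152 0 79
```

View pics/d.png

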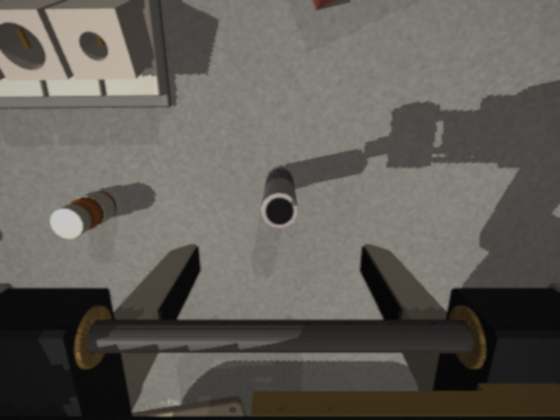

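The wrist view shows the handle's top ring at (279,210), which is centred under the tool. Next I descend and grip.

Emit:
{"name": "carry_out", "arguments": {"rows": [[0,0,0.05,0,0,0],[0,0,0.09,0,0,0],[0,0,0.125,0,0,0],[0,0,0.143,0,0,0],[0,0,0.143,0,0,0],[0,0,0.143,0,0,0]]}}

```text
t: 3.05
tool_pos: [0.435, -0.2393, 0.0773]
orientation: [3.124, -0.316, 0.003]
force: [0.3, 1.0, -0.6]
opening: 0.0928
gripper_force: 0.0
```

Emit:
{"name": "carry_out", "arguments": {"rows": [[0,0,0,0,0,0],[0,0,0,0,0,0],[0,0,0,0,0,0],[0,0,0,0,0,0],[0,0,0,0,0,0],[0,0,0,0,0,0],[0,0,0,0,0,0],[0,0,0,0,0,0]], "jaw": 255, "force": 50}}

```text
t: 4.05
tool_pos: [0.434, -0.2385, 0.0756]
orientation: [-3.126, 0.316, 0.0]
force: [-0.2, 0.2, -0.7]
opening: 0.0315
gripper_force: 50.0
```

Emit:
{"name": "carry_out", "arguments": {"rows": [[0,0,-0.03,0,0,0],[0,0,-0.08,0,0,0],[0,-0.01,-0.13,0,0,0],[0.01,-0.05,-0.166,0,4,0],[0.02,-0.09,-0.166,0,8,0],[0.03,-0.13,-0.166,0,12,0],[0.04,-0.17,-0.166,0,16,0],[0.05,-0.21,-0.166,0,20,0],[0.057,-0.25,-0.166,0,23,0],[0.059,-0.28,-0.166,0,25,0],[0.059,-0.284,-0.166,0,25,0],[0.059,-0.284,-0.166,0,25,0]]}}

```text
t: 5.55
tool_pos: [0.5484, 0.0278, 0.2413]
orientation: [3.01, -0.303, 0.665]
force: [0.3, 0.0, -2.0]
opening: 0.0311
gripper_force: 50.0
```

Emit:
{"name": "carry_out", "arguments": {"rows": [[0,0,0,0,0,0],[0,0,0,0,0,0],[0,0,0,0,0,0]]}}

```text
t: 5.92
tool_pos: [0.5487, 0.0272, 0.2417]
orientation: [3.01, -0.306, 0.667]
force: [-0.1, -0.6, -1.4]
opening: 0.0317
gripper_force: 50.0
```

```bash
python3 - <<'E'
from h import *
s=robot.read_state(); p=snap('wrist','e.png')
print(s['t'],s['tool_pos'],s['force'],Ro.from_rotvec(s['orientation']).as_matrix().round(3))
for n in ('handle_thick','well_32'):
  for d in robot.outline_of('wrist',n)[:5]:
    ys,xs=np.nonzero(d['pixels']); print(n,round(d['conf'],2),np.round(d['pixel']),xs.min(),xs.max(),ys.min(),ys.max())
E
```

```text
5.925 [0.54872891 0.02720413 0.24167225] [-0.05102782 -0.60760862 -1.4327272 ] [[ 0.888 -0.201  0.414]
 [-0.182 -0.98  -0.085]
 [ 0.423  0.    -0.906]]
handle_thick 0.78 [283. 272.] 242 316 199 320
well_32 0.94 [276. 178.] 252 303 155 211
well_32 0.85 [225. 183.] 194 250 154 212
well_32 0.7 [333. 181.] 305 361 154 211
well_32 0.58 [386. 181.] 356 419 154 210
```

View pics/e.png

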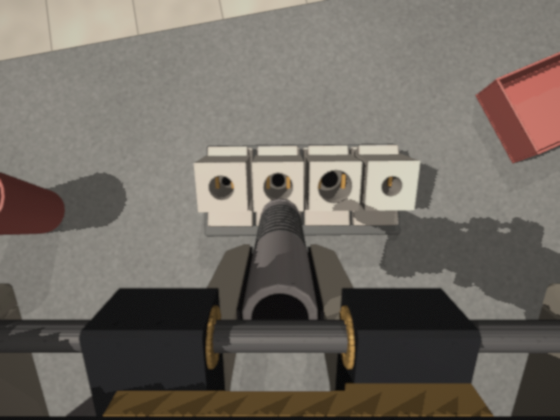

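The wrist view shows the 27 mm bore at (222,187), the 32 at (278,184) partly hidden behind the held handle, the 37 at (332,185) and the 22 at (391,186). Alignment looks close, so I'll measure it.

```bash
cat > w.py <<'E'
from h import *
def bores(p,st,guess,r,f):
    g=cv2.cvtColor(p,cv2.COLOR_RGB2GRAY); k=4
    G=cv2.resize(g,None,fx=k,fy=k,interpolation=cv2.INTER_CUBIC); vis=cv2.cvtColor(G,cv2.COLOR_GRAY2BGR)
    out=[]
    for (x,y) in guess:
        c=np.array([x,y])*k+1.5; pts=[]
        for a in np.linspace(0,2*np.pi,72,endpoint=False):  # outermost strong dark->light edge
            rr=np.arange(4*k,r*k); q=(c[:,None]+rr*np.array([[np.cos(a)],[np.sin(a)]])).round().astype(int)
            v=G[q[1],q[0]].astype(float); gr=v[4:]-v[:-4]; i=gr.argmax()
            if gr[i]>30: pts.append(c+(rr[i]+2)*np.array([np.cos(a),np.sin(a)]))
        pts=np.array(pts,np.float32)
        for _ in range(3):
            e=cv2.fitEllipse(pts); ce=np.array(e[0]); th=np.radians(e[2]); d=(pts-ce)@np.array([[np.cos(th),-np.sin(th)],[np.sin(th),np.cos(th)]])
            res=np.abs(np.hypot(d[:,0]*2/e[1][0],d[:,1]*2/e[1][1])-1); kk=res<max(.06,np.median(res)*2)
            if kk.sum()>12: pts=pts[kk].astype(np.float32)
        cv2.ellipse(vis,e,(0,0,255),1); out.append(((ce-1.5)/k,np.array(e[1])/k,len(pts)))
    x0=int(min(g[0] for g in guess)-30)*k; y0=int(min(g[1] for g in guess)-35)*k
    cv2.imwrite('pics/'+f,vis[y0:y0+280,x0:x0+800]); return out
E
python3 - <<'E'
from w import *
p=cv2.imread('pics/e.png')[:,:,::-1].copy(); s=robot.read_state()
B=bores(p,s,[(222,187),(278,182),(332,185),(391,186)],22,'f.png')
R0=Ro.from_rotvec(s['orientation']).as_matrix(); W=[]
for c,ax,n in B:
    X=ray('wrist',c,.083,s); W.append(X); print(c.round(1),ax.round(1),n,X.round(4),'tool',(R0.T@(X-s['tool_pos'])).round(4))
W=np.array(W); print(np.linalg.norm(np.diff(W,axis=0),axis=1))
d=W[0]-W[3]; print('row angle',np.degrees(np.arctan2(d[1],d[0])))
E
```

```text
[220.6 187.3] [23.6 25. ] 67 [0.6339 0.077  0.083 ] tool [-0.0004 -0.0654  0.1749]
[277.9 187.3] [28.  30.5] 43 [0.6211 0.0145 0.083 ] tool [-0.0004 -0.0017  0.1749]
[334.7 186.1] [32.  34.7] 63 [ 0.6098 -0.0476  0.083 ] tool [0.0008 0.0615 0.1755]
[391.5 185.7] [18.9 21.6] 71 [ 0.5975 -0.1097  0.083 ] tool [0.0012 0.1247 0.1756]
[0.06377226 0.06320129 0.06320226]
row angle 78.96584761598416
```

View pics/f.png

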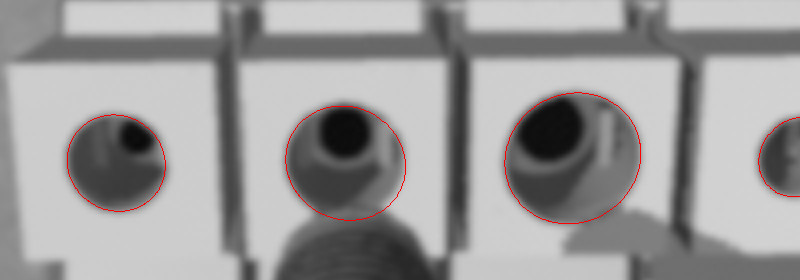

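Well 32 is about -1.8 mm off in tool y and about 0 in x. I'll move to about 20 mm short of the mouth and look again.

Emit:
{"name": "carry_out", "arguments": {"rows": [[0,-0.0018,0.03,0,0,0],[0,-0.0018,0.06,0,0,0],[0,-0.0018,0.078,0,0,0],[0,-0.0018,0.078,0,0,0],[0,-0.0018,0.078,0,0,0],[0,-0.0018,0.078,0,0,0]]}}

```text
t: 6.82
tool_pos: [0.5819, 0.0232, 0.1725]
orientation: [3.01, -0.304, 0.671]
force: [0.7, 0.4, -1.4]
opening: 0.0315
gripper_force: 50.0
```

```bash
python3 - <<'E'
from w import *
s=robot.read_state(); p=snap('wrist','g.png')
print(s['t'],s['tool_pos'],s['force'])
h=[]
for d in robot.outline_of('wrist','well_32')[:5]: h.append(d['pixel']); print(d['conf'],d['pixel'])
P=robot.outline_of('wrist','handle_thick')[0]['pixels']; ys,xs=np.nonzero(P)
for y in range(ys.min(),ys.min()+40,3):
    x=np.nonzero(P[y])[0]; print(y,x.min(),x.max(),end='; ')
cv2.imwrite('pics/g2.png',cv2.resize(p[110:260,180:380][:,:,::-1],None,fx=4,fy=4,interpolation=cv2.INTER_CUBIC))
E
```

```text
6.825 [0.58192549 0.02320264 0.17250687] [ 0.69067667  0.36424132 -1.37822818]
0.73 [212.6, 198.5]
0.64 [418.2, 202.1]
0.57 [281.2, 189.4]
0.57 [348.3, 200.2]
199 276 285; 202 269 291; 205 265 294; 208 263 297; 211 262 298; 214 260 299; 217 260 299; 220 259 300; 223 259 301; 226 258 301; 229 257 302; 232 257 303; 235 256 303; 238 256 304;
```

View pics/g2.png

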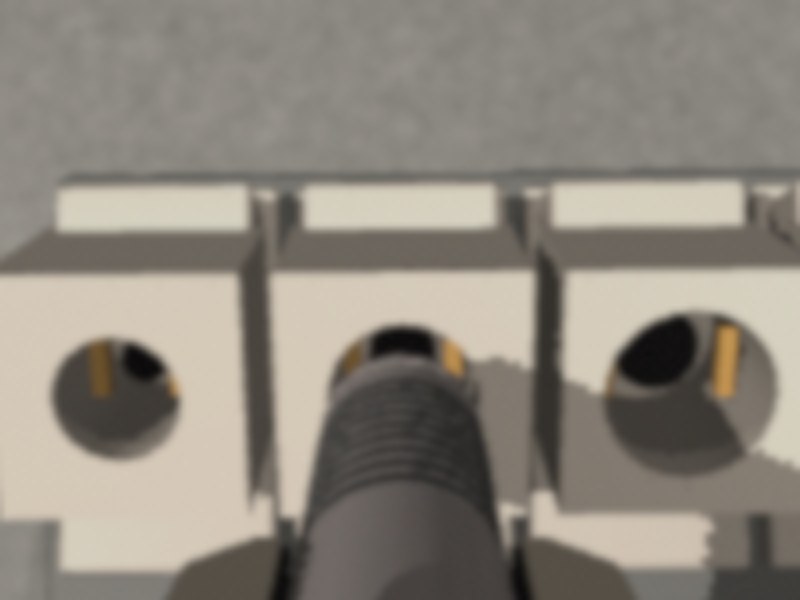

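In the crop, the foot is centred on bore 32 at about (404,400), between the 27 bore (117,399) and the 37 bore (690,394). The gap is about 21 mm. I'll enter slowly with a +0.5 mm nudge.

Emit:
{"name": "carry_out", "arguments": {"rows": [[0.0005,0.0005,0.008,0,0,0],[0.0005,0.0005,0.015,0,0,0],[0.0005,0.0005,0.018,0,0,0],[0.0005,0.0005,0.02,0,0,0],[0.0005,0.0005,0.022,0,0,0],[0.0005,0.0005,0.024,0,0,0],[0.0005,0.0005,0.026,0,0,0]]}}

```text
t: 7.85
tool_pos: [0.5926, 0.0203, 0.1476]
orientation: [3.01, -0.304, 0.668]
force: [-0.7, -0.7, -1.3]
opening: 0.0315
gripper_force: 50.0
```

Emit:
{"name": "carry_out", "arguments": {"rows": [[0,0,0.002,0,0,0],[0,0,0.004,0,0,0],[0,0,0.006,0,0,0],[0,0,0.008,0,0,0]]}}

```text
t: 8.35
tool_pos: [0.5958, 0.0196, 0.1402]
orientation: [3.01, -0.304, 0.667]
force: [0.3, 0.1, -1.7]
opening: 0.0313
gripper_force: 50.0
```

```bash
python3 - <<'E'
from w import *
s=robot.read_state(); p=snap('wrist','i.png'); q=snap('side','i2.png')
print(s['t'],s['tool_pos'],s['force'],s['wrist_torque'])
o=np.hstack([cv2.resize(p[110:260,180:380],None,fx=2,fy=2),cv2.resize(q[165:265,200:300],None,fx=3,fy=3)])
cv2.imwrite('pics/i3.png',o[:,:,::-1])
E
```

```text
8.35 [0.5958341  0.01962255 0.14023886] [ 0.28412029  0.06931499 -1.69154909] [ 0.11074953  0.34291772 -0.01789177]
```

View pics/i3.png

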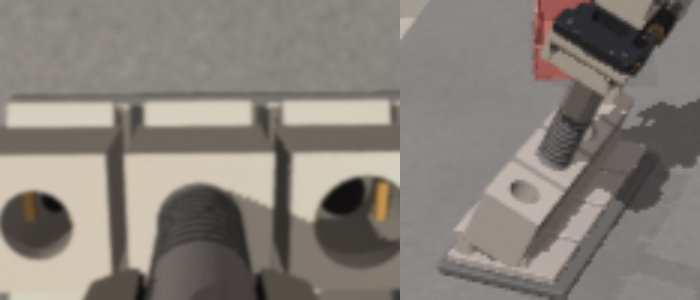

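The handle is cleanly in the 32 bore, about 13 mm deep, with no force on the wrist. I'll keep going down.

Emit:
{"name": "carry_out", "arguments": {"rows": [[0,0,0.0015,0,0,0],[0,0,0.003,0,0,0],[0,0,0.0045,0,0,0],[0,0,0.006,0,0,0],[0,0,0.0075,0,0,0],[0,0,0.009,0,0,0]]}}

```text
t: 9.2
tool_pos: [0.5995, 0.0189, 0.1321]
orientation: [3.01, -0.304, 0.667]
force: [0.6, 0.4, -1.5]
opening: 0.0317
gripper_force: 50.0
```

Emit:
{"name": "carry_out", "arguments": {"rows": [[0,0,0.001,0,0,0],[0,0,0.002,0,0,0],[0,0,0.003,0,0,0],[0,0,0.004,0,0,0],[0,0,0.005,0,0,0],[0,0,0.006,0,0,0]]}}

```text
t: 9.95
tool_pos: [0.6021, 0.0184, 0.1272]
orientation: [3.01, -0.304, 0.668]
force: [-5.6, -0.1, 3.3]
opening: 0.0312
gripper_force: 50.0
```

Contact drag has started. Smaller steps from here.

Emit:
{"name": "carry_out", "arguments": {"rows": [[0,0,0.001,0,0,0],[0,0,0.002,0,0,0],[0,0,0.003,0,0,0],[0,0,0.004,0,0,0]]}}

```text
t: 10.45
tool_pos: [0.6037, 0.0181, 0.1235]
orientation: [3.01, -0.304, 0.668]
force: [-5.4, 0.2, 4.0]
opening: 0.0314
gripper_force: 50.0
```

Emit:
{"name": "carry_out", "arguments": {"rows": [[0,0,0.001,0,0,0],[0,0,0.002,0,0,0],[0,0,0.003,0,0,0]]}}

```text
t: 10.82
tool_pos: [0.605, 0.0178, 0.1208]
orientation: [3.01, -0.304, 0.668]
force: [-5.6, 0.9, 3.9]
opening: 0.0315
gripper_force: 50.0
```

Emit:
{"name": "carry_out", "arguments": {"rows": [[0,0,0.001,0,0,0],[0,0,0.002,0,0,0],[0,0,0.003,0,0,0]]}}

```text
t: 11.2
tool_pos: [0.6065, 0.0175, 0.1202]
orientation: [3.009, -0.304, 0.669]
force: [-23.2, 1.0, 27.7]
opening: 0.0314
gripper_force: 50.0
```

The axial force jumped to about 35 N, so I've reached a rigid stop. I'll ease off, remove the sideways load (about -9 N in tool x), and confirm gently.

Emit:
{"name": "carry_out", "arguments": {"rows": [[0,0,-0.0015,0,0,0],[0,0,-0.002,0,0,0],[0,0,-0.002,0,0,0]]}}

```text
t: 11.58
tool_pos: [0.6057, 0.0177, 0.1199]
orientation: [3.01, -0.304, 0.669]
force: [-2.1, 0.3, 3.5]
opening: 0.0315
gripper_force: 50.0
```

```bash
python3 - <<'E'
from h import *
s=robot.read_state(); R=Ro.from_rotvec(s['orientation']).as_matrix()
print('force tool',(R.T@s['force']).round(1),'torque tool',(R.T@s['wrist_torque']).round(2),s['tool_pos'])
E
```

```text
force tool [-0.5  0.1 -4. ] torque tool [-0.09 -0.31  0.03] [0.60569644 0.01769601 0.11994893]
```

Emit:
{"name": "carry_out", "arguments": {"rows": [[-0.0002,0,0.0005,0,0,0],[-0.0003,0,0.001,0,0,0],[-0.0003,0,0.0013,0,0,0],[-0.0003,0,0.0013,0,0,0]]}}

```text
t: 12.08
tool_pos: [0.6061, 0.0176, 0.12]
orientation: [3.009, -0.304, 0.669]
force: [-14.0, -0.0, 16.5]
opening: 0.0314
gripper_force: 50.0
```

```bash
python3 - <<'E'
from h import *
s=robot.read_state(); R=Ro.from_rotvec(s['orientation']).as_matrix()
print('force tool',(R.T@s['force']).round(1),'torque tool',(R.T@s['wrist_torque']).round(2),s['tool_pos'])
E
```

```text
force tool [ -5.4   2.8 -20.8] torque tool [-0.49 -1.56 -0.05] [0.60610406 0.01763788 0.12000659]
```

The stop holds rigid at about 21 N with no movement, so it is seated. Now relax, open and withdraw along the axis.

Emit:
{"name": "carry_out", "arguments": {"rows": [[0.0003,0,-0.0008,0,0,0],[0.0003,0,-0.0012,0,0,0],[0.0003,0,-0.0012,0,0,0]]}}

```text
t: 12.45
tool_pos: [0.6057, 0.0177, 0.1199]
orientation: [3.01, -0.304, 0.669]
force: [-3.7, 0.6, 5.4]
opening: 0.0319
gripper_force: 50.0
```

Emit:
{"name": "carry_out", "arguments": {"rows": [[0,0,0,0,0,0],[0,0,0,0,0,0],[0,0,0,0,0,0],[0,0,0,0,0,0],[0,0,0,0,0,0],[0,0,0,0,0,0],[0,0,-0.02,0,0,0],[0,0,-0.05,0,0,0],[0,0,-0.09,0,0,0],[0,0,-0.13,0,0,0],[0,0,-0.13,0,0,0]], "jaw": 0}}

```text
t: 13.82
tool_pos: [0.5531, 0.029, 0.2421]
orientation: [3.008, -0.304, 0.679]
force: [0.2, -0.3, 0.3]
opening: 0.0929
gripper_force: 0.0
```

```bash
python3 - <<'E'
from h import *
s=robot.read_state(); p=snap('wrist','j.png'); q=snap('side','j2.png')
print(s['t'],s['tool_pos'],s['force'],s['opening'])
o=np.hstack([p[60:360,130:430],cv2.resize(q[165:265,200:300],None,fx=3,fy=3)])
cv2.imwrite('pics/j3.png',o[:,:,::-1])
E
```

```text
13.825 [0.55305274 0.02898256 0.24209446] [ 0.15676741 -0.28040268  0.31215274] 0.09292667851215158
```

View pics/j3.png

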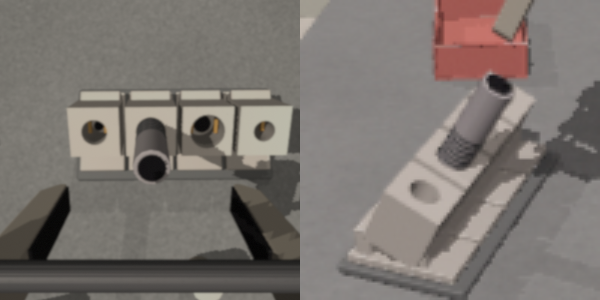

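The handle sits in the second well (crop 150,150), between the 27 and 37 bores. The gripper is clear of it.

```bash
python3 -c "
from plant import robot
print(robot.close_job())"
```

```text
the job is handed in; nothing more can be done
None
```

The thick handle is seated in the 32 mm well, released and handed in at about 14 s; the first touch on the stop briefly reached about 35 N, a little over the 3 kg (29 N) limit, and I then backed off and confirmed the stop at about 21 N.

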